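# Hold the spring tester at its mark

## Task

Check the exhaust-joint spring in the bench tester: first turn the black dial until its orange needle points at the green mark, and only then pull the yellow handle out until the carriage's white pointer stands at the red mark on the scale rail. Keep holding the handle there with the gripper: the spring pulls it back if let go, and the program finishes while still holding it, with the dial still on its mark. Do not push around the tape roll, knife and flange lying near it.

Things in the scene. Friction and masses are not known exactly. Their poses are not given: they have to be found in the camera images.
- tester: spring tester, bolted down: grey base plate 350 x 170 x 12 mm; blue head block at its +x end (115 x 130 mm, top at 62 mm) with a white dial face (106 mm across, top at 65 mm); low blue post (top at 48 mm) at its -x end; black scale rail with white ticks 10 mm apart along its +y side (top at 32 mm). Origin: centre of the underside. Its own -x is the pull direction, away from the head.
- dial (a joint): angle of the black dial knob, rad, range 0 to 2.6; grows when turned clockwise seen from above. At 0 the needle points along the tester's +y, at 1.571 along the tester's +x (away from the handle). It turns stiffly (0.04 N m friction) and stays where it is left.
- dial_grip (a point): point on the dial's vertical axis, 96 mm above the bench, the height to grip. Its axes turn with the knob: x along the needle. The knob has a grip bar 42 mm long (x), 14 mm thick (y), from 73 to 111 mm above the bench, on a round skirt of 22 mm radius between 65 and 73 mm. An orange stripe on the bar's top marks the needle end.
- needle_tip (a point): tip of the dial's orange needle, 38 mm from the dial's axis, just over the white face
- green_mark (a point): inner end of the green mark (7 mm wide) on the dial face, 38 mm from the dial's axis: the needle tip must come here. It lies where the joint dial reads about 1.1 to 1.7
- handle: yellow round crossbar, 16 mm diameter, 100 mm long along the tester's y, on two thin uprights at 44 mm either side of its middle, with the sliding carriage block (44 mm long, top 44 mm above the bench) under it. Origin: middle of the bar, 85 mm above the bench; axes as the tester's. At rest the middle is 90 mm from the head block's face and 145 mm from the dial's axis.
- pointer_tip (a point): tip of the white pointer (3 mm wide, upturned) on the handle's carriage, at the scale rail; moves with the handle (same x, 66 mm to its +y side). The carriage slides along the tester's -x, at most 85 mm out from its stop. A spring returns it: 4.5 N at rest, growing 1.5 N each 10 mm of pull, plus about 0.6 N friction.
- red_mark (a point): point of the red mark (a 6 mm wide clip with an upright flag 34 mm tall) on the black scale rail; the pointer must stand level with it along the tester's x; 30 to 60 mm of pull. Axes as the tester's.
- tape_roll: roll of brown packing tape lying flat, 100 mm diameter, 48 mm high, loose; origin: centre of its underside
- knife: yellow and black utility knife lying flat, 150 x 26 x 16 mm along its x, loose; origin on the bench, below its middle
- flange: steel exhaust flange lying flat, 100 x 75 x 10 mm, loose; origin: centre of its underside

How it is judged (in metres and radians):
On the way, in this order (a step that is already met when the one before it is completed fails the run):
1. the dial's needle is at the green mark while the handle is not yet pulled (horizontal distance between needle_tip and green_mark below 0.005 m and distance of handle from where it was at the start of the episode below 0.01 m), for 0.2 s.
2. the handle is pulled so that the pointer stands at the red mark (x of pointer_tip in the frame of red_mark between -0.004 and 0.004 m), for 0.2 s.
At the end, for the whole second after the job is handed in: The gripper's fingers hold the handle (over 3 N) with the pointer within 4 mm of the red mark along the pull, and the needle tip is within 5 mm of the green mark, all through the last second (all of step 2 and horizontal distance between needle_tip and green_mark below 0.005 m and contact force between the fingers and handle above 3 N); the arm keeps its last pose, push and grip.
It fails at once if the tape roll is moved by more than 30 mm (distance of tape_roll from where it was at the start of the episode above 0.03 m).
It fails at once if the knife is moved by more than 30 mm (distance of knife from where it was at the start of the episode above 0.03 m).
It fails at once if the flange is moved by more than 30 mm (distance of flange from where it was at the start of the episode above 0.03 m).
It also fails if it takes over 40 s, if anything falls off the work surface, if the arm or the gripper's body presses on something with over 40 N, if the wrist force passes 120 N, or if a joint passes its speed limit or range.

## Robot

A 6-joint arm with a two-finger parallel gripper is mounted at the origin on the work surface. World frame = base frame: x ahead of the robot, y to its left, z up, the work surface at z = 0. Lengths are in mm, angles in rad, forces in N, time in s.
With the tool pointing down it reaches from about 300 to 825 mm from the base axis. Payload 5.4 kg.
Tool frame: the origin (TCP) lies at the very end of the fingers, on their centre line; the grasp point (between the pads) lies 19 mm behind it (robot.tcp_to_grasp is the distance from the TCP to the grasp point, in mm); z points along the fingers, y is the line along which they close (so a half turn about z gives the same grasp; the last joint's range is limited). The gripper opens to 92 mm and grips with 3 to 60 N. Pads are 20 mm wide; open, the fingers measure 128 mm over their backs; the gripper's body (75 mm by 189 mm) begins 69 mm behind the grasp point.
Start: joints at [-1.391, 0.158, 1.597, -0, 1.386, -0.21], TCP at [218.477, -531.859, 214.601] pointing down, gripper open.
Joint ranges: [-2.91, 2.91], [-0.94, 2.29], [0.18, 2.7], [-1.29, 4.43], [0.17, 2.64], [-3, 3]. Speed limits (rad/s): [2.57, 2.57, 3.14, 3.14, 3.14, 3.14].

## Interface

Orientations are given as a unit quaternion [x, y, z, w].
In Python, from bench import robot gives the robot as it stands.
- The arm moves only by the tool carry_out, never from a script. Its argument "plan" is one flat list of numbers, 5 for each row, row after row: the opening, from 0 (shut) to 1 (fully open), then the shift along the tool's x, y, z in units of 25 mm (1.0 is 25 mm), then the turn about the tool's z in units of 5 degrees (1.0 is 5 degrees). In form: [claw, tx, ty, tz, twist, claw, tx, ty, tz, twist, ...]. A call has 1 to 12 rows; each row shifts and turns the commanded pose from where the row before left it, along the tool's axes as they then stand; what a row does not reach is not made up. A row lasts 1/12 s, in which the tool goes at most 41.7 mm and 7.16 degrees, less where a joint would pass 70% of its speed; a pose out of reach is approached as far as the arm can. A call is refused whole if a number of a shift passes 1 or a number of a turn 1, either way. A call with a gripper value outside its range is refused whole. The fingers move at their own pace and stop on an object; "squeeze" is the grip in N (left out, the last holds). Time passes only in rows, so rows that do not move let the fingers close. It gives the time, the measured TCP pose, the force, the opening and the grip force at its end, in the units of the state.
- robot.state(): the state, without advancing time (a new reading comes with each control period).
- robot.read_camera(name): name is "scene" or "side" or "wrist"; returns (picture, depth): 384x512x3 uint8, blue, green, red; 384x512 float32, mm along the optical axis (not along the pixel's ray), 0 where there is no reading.
- robot.camera_info(name): a dict with "intrinsics" (3x3 intrinsics, pixels), "T" (4x4, takes a point from camera to world coordinates); the wrist camera has in their place "T_tool_cam" (4x4, takes a point from camera to tool coordinates, whose origin is the TCP and whose axes are the flange's). Camera axes: x right, y down, z forward; pixel columns grow to the right and rows downward; lengths in mm; the calibration is good to about 2 mm. A picture is of the moment at which its call begins: read the wrist's pose just before it. camera_info takes no time and is no camera call.
- robot.job_done(): hands the job in; it is judged then, once.
The state is a dict: "time": time; "q": joint angles; "qvel": joint speeds; "joint_efforts": joint torques, N m; "tool_pos": TCP position; "tcp_rot": TCP orientation; "force": force on the tool from outside, world axes, zero at the start; "wrist_torque": the same for the moment, N m; "opening": finger opening in mm; "gripper_force": force on a finger pad.
Only numpy, scipy, OpenCV 4.12 (cv2) and the standard library are available. Lean on these libraries where they do the work, as an engineer would, in place of code of your own. Each camera call takes 0.05 s, during which the arm holds its last target. There are 200 camera calls.

## Working session

There is one attempt and no reset: what is moved stays moved. The work goes in short steps, Python scripts to look and compute and a tool call to move; the robot and the scene stay as the last step left them, time stands still between calls to the robot, and variables do not carry over. Pictures are saved under pics/ and viewed, at most 10 in all, crops included, and the job is handed in when it is done.

Besides the shell and the picture viewer there is one more tool, called after "Call:" by a JSON object that holds its "method" and its "body", one argument or row to a line. carry_out: Moves the arm, as the interface text tells. Its arguments: {"type":"object","properties":{"plan":{"type":"array","items":{"type":"number"}},"squeeze":{"type":"number"}},"required":["plan"]}

```bash
mkdir -p pics; ls; python3 - <<'E'
from bench import robot
import cv2,numpy as np
s=robot.state();print(s['time'],s['tool_pos'],s['tcp_rot'],s['force'])
a=[]
for n in("scene","side"):
    p,d=robot.read_camera(n);np.save(f'{n}_d.npy',d);cv2.imwrite(f'pics/{n}0.png',p)
    i=robot.camera_info(n);print(n,np.round(i['intrinsics'],1).tolist(),np.round(i['T'],3).tolist())
i=robot.camera_info('wrist');print(i)
E
```

```text
pics
0.0 [ 218.34888329 -531.27991343  213.63794575] [ 9.81069691e-01  1.93652862e-01  1.07138150e-05 -9.11423956e-04] [-0.28324933  0.43751792 -0.00971022]
scene [[349.3, 0.0, 258.7], [0.0, 349.3, 191.4], [0.0, 0.0, 1.0]] [[-0.85, 0.366, -0.379, 898.812], [0.527, 0.576, -0.625, 463.994], [-0.01, -0.731, -0.683, 584.822], [0.0, 0.0, 0.0, 1.0]]
side [[474.5, 0.0, 257.8], [0.0, 474.5, 192.3], [0.0, 0.0, 1.0]] [[-0.919, -0.272, 0.285, 331.757], [-0.394, 0.629, -0.67, 649.37], [0.004, -0.728, -0.685, 714.575], [0.0, 0.0, 0.0, 1.0]]
{'intrinsics': array([[345.72072445,   0.        , 254.02009688],
       [  0.        , 345.72072445, 193.15239029],
       [  0.        ,   0.        ,   1.        ]]), 'T_tool_cam': array([[-4.40900895e-04, -9.58696145e-01, -2.84431902e-01,
         8.17694624e+01],
       [ 9.99999674e-01, -2.30098754e-04, -7.74547300e-04,
         1.01211377e-01],
       [ 6.77108084e-04, -2.84432151e-01,  9.58695934e-01,
        -1.70075489e+02],
       [ 0.00000000e+00,  0.00000000e+00,  0.00000000e+00,
         1.00000000e+00]])}
```

View pics/scene0.png

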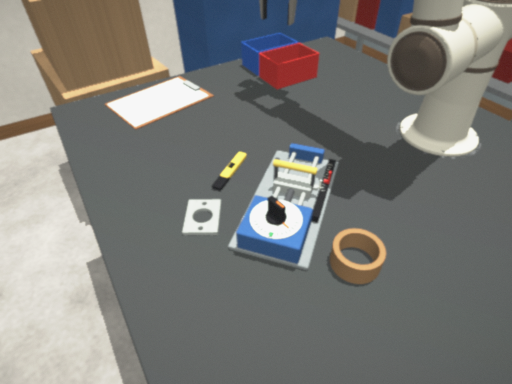

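View pics/side0.png

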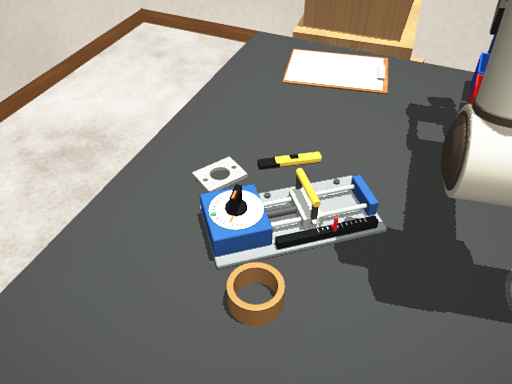

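The scene view shows the dial at about (276,218), the yellow bar at (295,167) and the red flag at (329,175). The side view shows the dial at (237,208), the bar at (307,188), the green mark at (213,213) and the red flag at (335,225). The tape is at the robot side of the head, and the knife and flange are beyond the −y side.

```bash
cat > h.py <<'E'
import cv2,numpy as np
from bench import robot
from scipy.spatial.transform import Rotation as R
def cam(n,s=None):
    i=robot.camera_info(n)
    if n!='wrist': return i['intrinsics'],np.array(i['T'])
    T=np.eye(4);T[:3,:3]=R.from_quat(s['tcp_rot']).as_matrix();T[:3,3]=s['tool_pos']
    return i['intrinsics'],T@i['T_tool_cam']
def onplane(uv,z,K,T):
    uv=np.atleast_2d(np.float64(uv));r=np.c_[uv,np.ones(len(uv))]@np.linalg.inv(K).T@T[:3,:3].T
    return T[:3,3]+r*((z-T[2,3])/r[:,2])[:,None]
def proj(P,K,T):
    c=(np.atleast_2d(P)-T[:3,3])@T[:3,:3];q=c@K.T;return q[:,:2]/q[:,2:]
def mask(p,name):
    h=cv2.cvtColor(p,cv2.COLOR_BGR2HSV);f=lambda a,b:cv2.inRange(h,a,b)
    return {'yellow':f((22,120,120),(34,255,255)),'orange':f((6,140,130),(18,255,255)),
     'green':f((45,120,80),(85,255,255)),'red':f((0,170,90),(4,255,255))|f((174,170,90),(180,255,255)),
     'white':f((0,0,215),(180,40,255)),'blue':f((100,140,60),(125,255,255))}[name]
def blobs(m,roi,amin=4):
    z=np.zeros_like(m);x0,y0,x1,y1=roi;z[y0:y1,x0:x1]=m[y0:y1,x0:x1]
    n,l,st,c=cv2.connectedComponentsWithStats(z)
    return [(st[k,4],c[k],l==k) for k in np.argsort(-st[1:,4])+1 if st[k,4]>=amin]
E
python3 - <<'E'
from h import *
rois={'scene':(225,140,345,265),'side':(195,165,390,265)}
for n in rois:
    p=cv2.imread(f'pics/{n}0.png');K,T=cam(n)
    for c,z in(('yellow',85),('orange',66),('green',65),('red',50),('white',65),('blue',55)):
        for a,uv,m in blobs(mask(p,c),rois[n])[:4]:
            print(n,c,a,uv.round(1),onplane(uv,z,K,T)[0].round(1))
            if c=='yellow':
                ys,xs=np.nonzero(m);P=onplane(np.c_[xs,ys],85,K,T)[:,:2];C=P-P.mean(0);w,v=np.linalg.eigh(C.T@C);t=C@v[:,1];print('  dir',v[:,1],np.ptp(t),(P.mean(0)+v[:,1]*(t.min()+t.max())/2).round(1))
E
```

```text
scene yellow 161 [234.9 164.6] [619.9 -98.8  85. ]
  dir [-0.77726555 -0.62917269] 97.15055400246527 [618.9 -99.7]
scene yellow 161 [293.8 167.2] [512. -19.  85.]
  dir [-0.61804688  0.78614124] 98.4373901096711 [511.3 -18.1]
scene orange 23 [279.5 204.1] [594.4  45.7  66. ]
scene red 12 [326.8 180.9] [450.4  28.9  50. ]
scene red 4 [330.  172.5] [424.4   9.6  50. ]
scene white 1251 [276.9 219.4] [622.8  78.   65. ]
scene white 313 [273.  184.2] [570.8 -14.3  65. ]
scene white 251 [294.5 175.9] [513.8 -11.9  65. ]
scene white 225 [308.8 245.1] [608.7 163.5  65. ]
scene blue 1483 [274.  237.2] [648.3 106.1  55. ]
scene blue 284 [306.3 151.1] [424.3 -83.1  55. ]
side yellow 332 [307.5 186.8] [509.9 -19.5  85. ]
  dir [-0.62401431  0.78141292] 114.3001940510681 [510.9 -20.8]
side yellow 14 [284.1 165.2] [575.3 -62.9  85. ]
  dir [-0.8728316  -0.48802151] 20.971373683830294 [573.9 -63.7]
side orange 18 [233.4 194.3] [643.1  39.6  66. ]
side green 12 [212.9 213.7] [656.5 102.6  65. ]
side red 57 [334.5 224.5] [437.9  23.7  50. ]
side white 1713 [248.2 207.6] [601.3  61.1  65. ]
side white 750 [261.5 249.5] [537.2 147.2  65. ]
side white 610 [218.1 175.6] [6.97e+02 2.00e-01 6.50e+01]
side white 590 [337.3 205. ] [445.4 -14.2  65. ]
side blue 1901 [234.5 231.1] [603.9 118.6  55. ]
side blue 532 [364.5 194.5] [405.2 -75.6  55. ]
side blue 100 [250.4 188.6] [ 6.237e+02 -1.000e-01  5.500e+01]
```

Call:
{"method": "carry_out", "body": {
  "plan": [1, 0.92, -0.52, 0, 0, 1, 0.92, -0.52, 0, 0, 1, 0.92, -0.52, 0, 0, 1, 0.92, -0.52, 0, 0, 1, 0.92, -0.52, 0, 0, 1, 0.92, -0.52, 0, 0, 1, 0.92, -0.52, 0, 0, 1, 0.92, -0.52, 0, 0, 1, 0.92, -0.52, 0, 0, 1, 0.92, -0.52, 0, 0, 1, 0.92, -0.52, 0, 0, 1, 0.92, -0.52, 0, 0]
}}

```text
time: 1.1
tool_pos: [414.9, -281.3, 214.2]
tcp_rot: [0.981, 0.194, -0.0, -0.0]
force: [-0.5, -0.5, -0.8]
opening: 91.8
gripper_force: 0.0
```

Call:
{"method": "carry_out", "body": {
  "plan": [1, 0.92, -0.52, 0, 0, 1, 0.92, -0.52, 0, 0, 1, 0.92, -0.52, 0, 0, 1, 0.92, -0.52, 0, 0, 1, 0.92, -0.52, 0, 0, 1, 0.92, -0.52, 0, 0, 1, 0.92, -0.52, 0, 0, 1, 0.92, -0.52, 0, 0, 1, 0.92, -0.52, 0, 0, 1, 0.92, -0.52, 0, 0, 1, 0.92, -0.52, 0, 0, 1, 0.92, -0.52, 0, 0]
}}

```text
time: 2.1
tool_pos: [610.9, -32.2, 214.0]
tcp_rot: [0.981, 0.194, -0.0, -0.0]
force: [0.4, -0.2, 0.7]
opening: 91.5
gripper_force: 0.0
```

Call:
{"method": "carry_out", "body": {
  "plan": [1, 0, 0, 0, -1, 1, 0, 0, 0, -1, 1, 0, 0, 0, -1, 1, 0, 0, 0, -1, 1, 0, 0, 0, -1, 1, 0, 0, 0, -1, 1, 0, 0, 0, -1, 1, 0, 0, 0, -1, 1, 0, 0, 0, -1, 1, 0, 0, 0, -1, 1, 0, 0, 0, -1, 1, 0, 0, 0, -1]
}}

```text
time: 3.1
tool_pos: [610.1, -33.4, 213.9]
tcp_rot: [0.751, 0.66, -0.0, -0.001]
force: [0.1, 1.7, -0.5]
opening: 91.9
gripper_force: 0.0
```

Call:
{"method": "carry_out", "body": {
  "plan": [1, 0, 0, 0, -1, 1, 0, 0, 0, -1, 1, 0, 0, 0, -1, 1, 0, 0, 0, -1, 1, 0, 0, 0, -1, 1, 0, 0, 0, -1, 1, 0, 0, 0, -1, 1, 0, 0, 0, -1, 1, 0, 0, 0, -1, 1, 0, 0, 0, 0, 1, 0, 0, 0, 0]
}}

```text
time: 4.02
tool_pos: [610.2, -33.4, 214.1]
tcp_rot: [0.445, 0.896, -0.0, -0.0]
force: [0.1, 0.1, 0.1]
opening: 91.8
gripper_force: 0.0
```

```bash
python3 - <<'E'
from h import *
import pickle
s=robot.state();p,d=robot.read_camera('wrist');pickle.dump((s,p,d),open('w1.pkl','wb'))
print(s['time'],s['tool_pos'],R.from_quat(s['tcp_rot']).as_matrix()[:,0])
cv2.imwrite('pics/w1.png',cv2.resize(p,(768,576)))
K,T=cam('wrist',s)
for c,z in(('yellow',85),('orange',66),('green',65),('red',62),('white',65)):
    for a,uv,m in blobs(mask(p,c),(0,0,512,384),15)[:4]: print(c,a,uv.round(1),onplane(uv,z,K,T)[0].round(1))
E
```

```text
4.0167 [610.24080542 -33.42898096 214.13042161] [-6.04568802e-01  7.96552628e-01  6.87817842e-04]
yellow 2145 [166.9  98.2] [508.3 -17.5  85. ]
yellow 667 [187.6 253.8] [ 602.2 -125.6   85. ]
yellow 286 [119.8 248.2] [ 547.8 -159.6   85. ]
orange 187 [357.   83.7] [631.1  90.6  66. ]
orange 49 [356.1  62.3] [618.7 103.2  66. ]
orange 21 [484.6 362.7] [946.  -45.7  66. ]
orange 19 [ 23.7 361.8] [ 532.9 -357.3   66. ]
green 77 [389.3  87.8] [656.4 105.4  65. ]
red 95 [138.5  21.1] [450.4  17.2  62. ]
red 68 [126.9   5.8] [436.6  21.2  62. ]
white 4833 [352.9  76.3] [624.3  93.2  65. ]
white 1326 [306.1 130.2] [621.5  32.4  65. ]
white 218 [301.9 273.9] [711.9 -83.6  65. ]
white 120 [133.8 132.6] [497.1 -64.6  65. ]
```

View pics/w1.png

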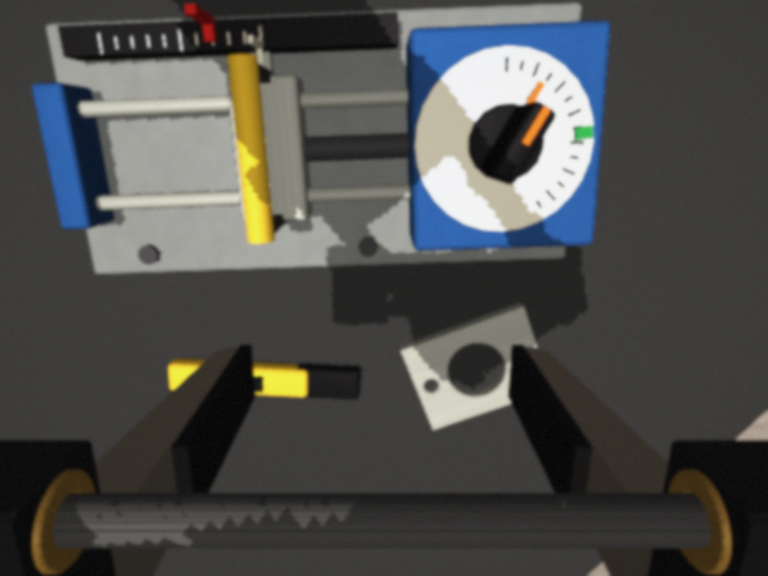

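The wrist view (768 wide) shows the dial centre at about (505,138), the needle tip at (540,88), the green mark at (585,132), the red clip at (205,25) and the pointer near (258,38).

```bash
python3 - <<'E'
from h import *
import pickle
s,p,d=pickle.load(open('w1.pkl','rb'));K,T=cam('wrist',s)
m=mask(p,'blue');z=np.zeros_like(m);z[0:175,265:420]=m[0:175,265:420]
cs,hi=cv2.findContours(z,cv2.RETR_CCOMP,cv2.CHAIN_APPROX_NONE)
c=max([c for c,h in zip(cs,hi[0]) if h[3]>=0],key=cv2.contourArea)
P=onplane(c[:,0],65,K,T)[:,:2].astype(np.float32);e=cv2.fitEllipse(P);print('face',e)
C=np.array(e[0])
B=[b for b in blobs(mask(p,'yellow'),(130,20,210,175))][0][2];ys,xs=np.nonzero(B);Q=onplane(np.c_[xs,ys],89,K,T)[:,:2]
(cx,l,a)=cv2.minAreaRect(Q.astype(np.float32));print('bar',cx,l,a)
H=np.array(cx)
w,v=np.linalg.eigh(np.cov(Q.T));ty=v[:,1]*np.sign(v[1,1]);tx=np.array([ty[1],-ty[0]])
print('ty',ty,np.degrees(np.arctan2(*ty[::-1])),'dial-handle dir',np.degrees(np.arctan2(*(C-H)[::-1])),np.linalg.norm(C-H))
t2=(C-H)/np.linalg.norm(C-H);y2=np.array([-t2[1],t2[0]])
for n,uv in(('needle',(356.1,62.3)),('green',(389.3,87.8))):
    g=onplane(uv,66,K,T)[0,:2]-C;print(n,np.linalg.norm(g),np.degrees(np.arctan2(g[1],g[0])),'dial',np.degrees(np.arctan2(g@t2,g@y2)))
for uv,zz in (((138.5,21.1),34),((138.5,21.1),48),((126.9,5.8),66)):
    g=onplane(uv,zz,K,T)[0,:2]-H;print('red',zz,g@t2,g@y2)
x0=s['tool_pos'];X=R.from_quat(s['tcp_rot']).as_matrix()
print('tool shift to dial',(np.r_[C,77]-x0)@X/25)
# bar stripe on top z=111
g=onplane((357,83.7),111,K,T)[0,:2]-C;print('stripe',g,np.degrees(np.arctan2(*g[::-1])))
E
```

```text
Traceback (most recent call last):
ValueError: max() iterable argument is empty
```

```bash
cat > m.py <<'E'
from h import *
import pickle
s,p,d=pickle.load(open('w1.pkl','rb'));K,T=cam('wrist',s)
m=mask(p,'blue');h=cv2.cvtColor(p,cv2.COLOR_BGR2HSV)
f=cv2.inRange(h,(0,0,120),(30,70,255));z=np.zeros_like(f);z[22:160,276:402]=f[22:160,276:402]
cs,_=cv2.findContours(z,cv2.RETR_EXTERNAL,cv2.CHAIN_APPROX_NONE)
c=cv2.convexHull(np.vstack([c for c in cs if cv2.contourArea(c)>200]))
P=onplane(c[:,0],65,K,T)[:,:2].astype(np.float32);e=cv2.fitEllipse(P);print('face',e)
C=np.array(e[0])
B=[b for b in blobs(mask(p,'yellow'),(130,20,210,175))][0][2];ys,xs=np.nonzero(B);Q=onplane(np.c_[xs,ys],89,K,T)[:,:2]
(cx,l,a)=cv2.minAreaRect(Q.astype(np.float32));print('bar',cx,l,a)
H=np.array(cx)
t2=(C-H)/np.linalg.norm(C-H);y2=np.array([-t2[1],t2[0]])
print('dial-handle dir',np.degrees(np.arctan2(*t2[::-1])),np.linalg.norm(C-H))
for n,uv in(('needle',(356.1,62.3)),('green',(389.3,87.8))):
    g=onplane(uv,66,K,T)[0,:2]-C;print(n,np.linalg.norm(g),np.degrees(np.arctan2(g[1],g[0])),'dial',np.degrees(np.arctan2(g@t2,g@y2)))
for uv,zz in (((138.5,21.1),34),((138.5,21.1),48),((126.9,5.8),66)):
    g=onplane(uv,zz,K,T)[0,:2]-H;print('red',zz,g@t2,g@y2)
x0=s['tool_pos'];X=R.from_quat(s['tcp_rot']).as_matrix()
print('tool shift to dial',(np.r_[C,77]-x0)@X/25)
g=onplane((357,83.7),111,K,T)[0,:2]-C;print('stripe',g,np.degrees(np.arctan2(*g[::-1])))
E
python3 m.py
```

```text
face ((620.6681518554688, 63.21017837524414), (82.61814880371094, 100.5732650756836), 84.04634094238281)
bar (510.9613037109375, -18.774383544921875) (15.1837739944458, 99.91325378417969) 39.135990142822266
dial-handle dir 36.770974721557465 136.95641979494343
needle 40.06162130349819 92.88807019902778 dial 33.88290452252969
green 54.90907527458723 49.83911448823954 dial 76.93186023331793
red 34 -35.47557456493508 69.84387691918513
red 48 -31.20935544356278 67.41374476886861
red 66 -34.30923261268602 75.73439143562467
tool shift to dial [2.82319229 2.67226314 5.48568772]
stripe [ 0.75112098 18.94010913] 87.72897179843896
```

```bash
python3 - <<'E'
from h import *
import pickle
s,p,d=pickle.load(open('w1.pkl','rb'));K,T=cam('wrist',s)
h=cv2.cvtColor(p,cv2.COLOR_BGR2HSV)
f=255-cv2.inRange(h,(95,110,0),(130,255,255));
z=np.zeros_like(f);cv2.ellipse(z,(336,92),(68,70),0,0,360,255,-1);z&=f
z=cv2.morphologyEx(z,cv2.MORPH_OPEN,np.ones((9,9)))
cs,_=cv2.findContours(z,cv2.RETR_EXTERNAL,cv2.CHAIN_APPROX_NONE);c=max(cs,key=cv2.contourArea)
print(cv2.boundingRect(c),cv2.fitEllipse(c))
P=onplane(c[:,0],65,K,T)[:,:2].astype(np.float32);e=cv2.fitEllipse(P);print('face',e)
C=onplane((336.5,92),65,K,T)[0,:2];print('hand',C)
C=np.array(e[0])
for n,uv in(('needle',(356.1,62.3)),('green',(389.3,87.8))):
    g=onplane(uv,66,K,T)[0,:2]-C;print(n,np.linalg.norm(g),np.degrees(np.arctan2(g[1],g[0])))
for b,zz in zip(blobs(mask(p,'orange'),(320,40,400,110))[:2],(111,67)):
    ys,xs=np.nonzero(b[2]);Q=onplane(np.c_[xs,ys],zz,K,T)[:,:2];w,v=np.linalg.eigh(np.cov(Q.T));print(zz,Q.mean(0),np.degrees(np.arctan2(v[1,1],v[0,1])))
for C in (C,np.array([624,72.])):
  print('tool shift to dial',(np.r_[C,77]-s['tool_pos'])@R.from_quat(s['tcp_rot']).as_matrix()/25)
E
```

```text
(276, 30, 120, 125) ((335.6678466796875, 91.872802734375), (117.6958999633789, 126.82758331298828), 30.166820526123047)
face ((622.4702758789062, 72.09171295166016), (106.14155578613281, 106.39729309082031), 92.27971649169922)
hand [621.54796273  74.52850613]
needle 31.362788408356156 96.9971766057838
green 47.160346553808736 44.54577084775206
111 [621.4171483   82.12832337] 97.89408456745628
67 [618.50196682 102.9575677 ] 96.9154703487816
tool shift to dial [3.06259636 2.94446266 5.48570233]
tool shift to dial [3.02268125 2.99098501 5.48564923]
```

Call:
{"method": "carry_out", "body": {
  "plan": [1, 0.76, 0.74, 0, 0, 1, 0.76, 0.74, 0, 0, 1, 0.76, 0.74, 0, 0, 1, 0.77, 0.74, 0, 0, 1, 0, 0, 0, 1, 1, 0, 0, 0, 1, 1, 0, 0, 0, 1, 1, 0, 0, 0, 1, 1, 0, 0, 0, 1, 1, 0, 0, 0, 1, 1, 0, 0, 0, 0, 1, 0, 0, 0, 0]
}}

```text
time: 5.07
tool_pos: [623.1, 72.0, 214.5]
tcp_rot: [0.66, 0.751, -0.0, -0.0]
force: [-0.1, 0.2, -0.2]
opening: 91.8
gripper_force: 0.0
```

```bash
python3 - <<'E'
from h import *
s=robot.state();X=R.from_quat(s['tcp_rot']).as_matrix()
print(s['q'],s['tool_pos'],np.degrees(np.arctan2(X[1,0],X[0,0])),(np.array([622.5,72.1,79])-s['tool_pos'])@X/25)
E
```

```text
[-7.73116119e-02  2.92211366e-01  1.44056227e+00 -3.01261515e-06
  1.40905351e+00 -2.06571154e-01] [623.05117045  71.99296973 214.46233026] 97.40605374294557 [ 0.0068425  -0.02006416  5.41849829]
```

Call:
{"method": "carry_out", "body": {
  "plan": [1, 0, -0.02, 0.8, 0, 1, 0, 0, 0.8, 0, 1, 0, 0, 0.8, 0, 1, 0, 0, 0.8, 0, 1, 0, 0, 0.8, 0, 1, 0, 0, 0.7, 0, 1, 0, 0, 0.5, 0, 1, 0, 0, 0.2, 0, 1, 0, 0, 0, 0, 1, 0, 0, 0, 0],
  "squeeze": 25
}}

```text
time: 5.9
tool_pos: [623.1, 71.9, 80.3]
tcp_rot: [0.66, 0.751, 0.0, 0.0]
force: [0.4, -0.3, -0.5]
opening: 91.7
gripper_force: 0.0
```

Call:
{"method": "carry_out", "body": {
  "plan": [0, 0, 0, 0, 0, 0, 0, 0, 0, 0, 0, 0, 0, 0, 0, 0, 0, 0, 0, 0, 0, 0, 0, 0, 0, 0, 0, 0, 0, 0, 0, 0, 0, 0, 0, 0, 0, 0, 0, 0],
  "squeeze": 25
}}

```text
time: 6.57
tool_pos: [622.6, 71.9, 79.6]
tcp_rot: [0.66, 0.751, -0.0, -0.0]
force: [-0.9, -0.1, 0.3]
opening: 40.5
gripper_force: 0.0
```

Call:
{"method": "carry_out", "body": {
  "plan": [0, 0, 0, 0, 0, 0, 0, 0, 0, 0, 0, 0, 0, 0, 0, 0, 0, 0, 0, 0, 0, 0, 0, 0, 0, 0, 0, 0, 0, 0, 0, 0, 0, 0, 0, 0, 0, 0, 0, 0]
}}

```text
time: 7.23
tool_pos: [621.6, 71.9, 79.5]
tcp_rot: [0.66, 0.751, -0.001, -0.001]
force: [-5.7, -0.8, 3.7]
opening: 13.6
gripper_force: 25.0
```

Gripped at 13.6 mm (the bar is 14 mm thick). The force is small. Turning 52.5° clockwise.

Call:
{"method": "carry_out", "body": {
  "plan": [0, 0, 0, 0, 1, 0, 0, 0, 0, 1, 0, 0, 0, 0, 1, 0, 0, 0, 0, 1, 0, 0, 0, 0, 1, 0, 0, 0, 0, 1, 0, 0, 0, 0, 1, 0, 0, 0, 0, 1, 0, 0, 0, 0, 1, 0, 0, 0, 0, 1, 0, 0, 0, 0, 0.5, 0, 0, 0, 0, 0]
}}

```text
time: 8.23
tool_pos: [621.7, 71.9, 79.5]
tcp_rot: [0.925, 0.38, -0.001, -0.0]
force: [-5.2, -0.4, 3.4]
opening: 13.9
gripper_force: 25.0
```

```bash
python3 - <<'E'
from h import *
s=robot.state();X=R.from_quat(s['tcp_rot']).as_matrix();print(np.degrees(np.arctan2(X[1,0],X[0,0])),s['force'],s['opening'])
p,d=robot.read_camera('side');cv2.imwrite('pics/s2.png',cv2.resize(p[160:270,180:320],None,fx=5,fy=5,interpolation=2))
E
```

```text
44.72176917182912 [-5.20389474 -0.3754106   3.39790653] 13.899579574439416
```

View pics/s2.png

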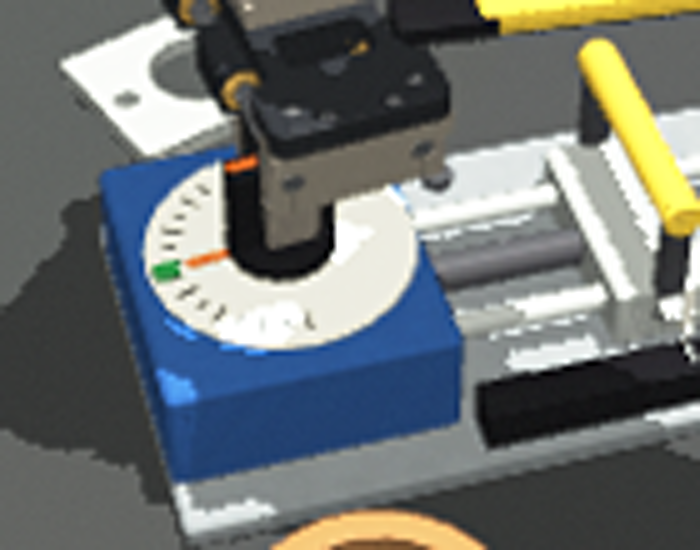

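The side view shows the needle tip (188,264) in line with the green mark (165,270), so the dial is set. I'll release it and rise.

Call:
{"method": "carry_out", "body": {
  "plan": [1, 0, 0, 0, 0, 1, 0, 0, 0, 0, 1, 0, 0, 0, 0, 1, 0, 0, 0, 0, 1, 0, 0, 0, 0, 1, 0, 0, 0, 0, 1, 0, 0, -0.4, 0, 1, 0, 0, -0.8, 0, 1, 0, 0, -1, 0, 1, 0, 0, -1, 0, 1, 0, 0, -1, 0, 1, 0, 0, -1, 0]
}}

```text
time: 9.28
tool_pos: [622.6, 72.0, 211.8]
tcp_rot: [0.924, 0.381, 0.0, 0.0]
force: [1.2, 0.0, 0.3]
opening: 91.3
gripper_force: 0.0
```

Call:
{"method": "carry_out", "body": {
  "plan": [1, 0, 0, 0, -1, 1, 0, 0, 0, -1, 1, 0, 0, 0, -1, 1, 0, 0, 0, -1, 1, 0, 0, 0, -1, 1, 0, 0, 0, -1, 1, 0, 0, 0, -1, 1, 0, 0, 0, -1, 1, 0, 0, 0, -1, 1, 0, 0, 0, -1, 1, 0, 0, 0, -1, 1, 0, 0, 0, -1]
}}

```text
time: 10.28
tool_pos: [622.8, 72.0, 210.6]
tcp_rot: [0.608, 0.794, 0.0, 0.0]
force: [1.2, -0.1, 0.3]
opening: 92.1
gripper_force: 0.0
```

Call:
{"method": "carry_out", "body": {
  "plan": [1, 0, -0.95, 0, -1, 1, 0, -0.95, 0, -1, 1, 0, -0.95, 0, -1, 1, 0, -0.95, 0, -1, 1, 0, -0.95, 0, -0.8, 1, 0, -0.5, 0, 0, 1, 0, 0, 0, 0, 1, 0, 0, 0, 0]
}}

```text
time: 10.95
tool_pos: [506.3, 14.5, 210.5]
tcp_rot: [0.432, 0.902, 0.0, 0.001]
force: [0.0, -0.5, -0.3]
opening: 91.7
gripper_force: 0.0
```

```bash
python3 - <<'E'
from h import *
import pickle
s=robot.state();p,d=robot.read_camera('wrist');pickle.dump((s,p,d),open('w2.pkl','wb'))
X=R.from_quat(s['tcp_rot']).as_matrix();print(s['time'],s['q'],s['tool_pos'],np.degrees(np.arctan2(X[1,0],X[0,0])),(np.array([511,-19,66])-s['tool_pos'])@X/25)
cv2.imwrite('pics/w2.png',cv2.resize(p,(768,576)))
K,T=cam('wrist',s)
for b in blobs(mask(p,'yellow'),(0,0,512,384),100)[:3]:
    ys,xs=np.nonzero(b[2]);Q=onplane(np.c_[xs,ys],88,K,T)[:,:2].astype(np.float32);print(b[0],b[1],cv2.minAreaRect(Q))
for b in blobs(mask(p,'red'),(0,0,512,384),10)[:3]: print(b[0],b[1])
E
```

```text
10.95 [-2.10596794e-01 -1.91762490e-02  1.79225856e+00  3.81600140e-04
  1.36681943e+00 -8.87172831e-01] [506.2788911   14.50653228 210.51423719] 128.76049881075667 [-1.15711055 -0.69968732  5.78087182]
1673 [232.50567842 214.6951584 ] ((511.4281921386719, -20.562618255615234), (15.188215255737305, 103.77827453613281), 39.1964225769043)
1151 [197.62728063 322.06602954] ((553.8800048828125, -125.54661560058594), (87.7786865234375, 18.606172561645508), 38.63984680175781)
121 [200.61157025 129.6446281 ]
```

View pics/w2.png

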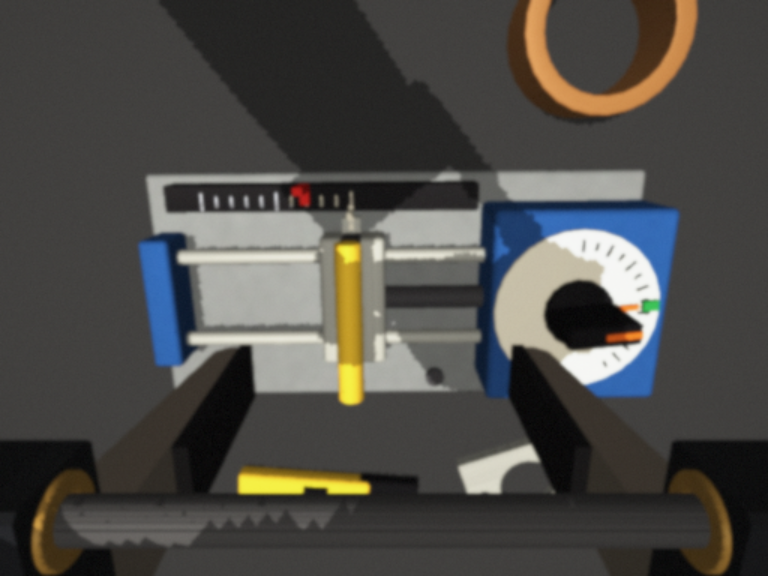

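Wrist view 2 (768 wide) confirms that the needle stays on green at (645,305). The red mark is at (300,195), the pointer at (350,195), and the ticks are 15 px per 10 mm, so the pull is about 33 mm. Next I'll grip the handle.

Call:
{"method": "carry_out", "body": {
  "plan": [1, -0.6, -0.36, 0, 0, 1, -0.6, -0.35, 0, 0, 1, 0, 0, 0.8, 0, 1, 0, 0, 0.9, 0, 1, 0, 0, 0.9, 0, 1, 0, 0, 0.9, 0, 1, 0, 0, 0.8, 0, 1, 0, 0, 0.7, 0, 1, 0, 0, 0.5, 0, 1, 0, 0, 0.25, 0, 1, 0, 0, 0, 0, 1, 0, 0, 0, 0],
  "squeeze": 30
}}

```text
time: 12.0
tool_pos: [511.6, -19.7, 66.2]
tcp_rot: [0.432, 0.902, 0.0, 0.0]
force: [0.3, 0.4, 0.4]
opening: 92.0
gripper_force: 0.0
```

Call:
{"method": "carry_out", "body": {
  "plan": [0, 0, 0, 0, 0, 0, 0, 0, 0, 0, 0, 0, 0, 0, 0, 0, 0, 0, 0, 0, 0, 0, 0, 0, 0, 0, 0, 0, 0, 0, 0, 0, 0, 0, 0, 0, 0, 0, 0, 0, 0, 0, 0, 0, 0, 0, 0, 0, 0, 0, 0, 0, 0, 0, 0, 0, 0, 0, 0, 0]
}}

```text
time: 13.0
tool_pos: [509.8, -20.8, 65.7]
tcp_rot: [0.431, 0.902, -0.002, -0.001]
force: [-1.2, -0.9, 1.0]
opening: 15.0
gripper_force: 30.0
```

Call:
{"method": "carry_out", "body": {
  "plan": [0, 0, 0, 0, 0, 0, 0, 0, 0, 0, 0, 0, 0, 0, 0]
}}

```text
time: 13.25
tool_pos: [509.8, -20.7, 65.7]
tcp_rot: [0.432, 0.902, -0.001, -0.001]
force: [-4.3, -3.5, 2.2]
opening: 15.0
gripper_force: 30.0
```

```bash
python3 - <<'E'
from h import *
import pickle
s=robot.state();p,d=robot.read_camera('wrist');pickle.dump((s,p,d),open('w3.pkl','wb'))
print(s['tool_pos'],s['force'],s['opening'],s['gripper_force'])
cv2.imwrite('pics/w3.png',cv2.resize(p[0:200,100:360],None,fx=3,fy=3,interpolation=2))
for b in blobs(mask(p,'red'),(0,0,512,384),10)[:3]:
    ys,xs=np.nonzero(b[2]);print(b[0],b[1],xs.min(),xs.max(),ys.min(),ys.max())
E
```

```text
[509.82399999 -20.71084178  65.73298029] [-4.31367981 -3.54966373  2.17528505] 14.981778692142774 30.005837380886078
374 [194.37433155 102.90374332] 182 205 91 117
```

View pics/w3.png

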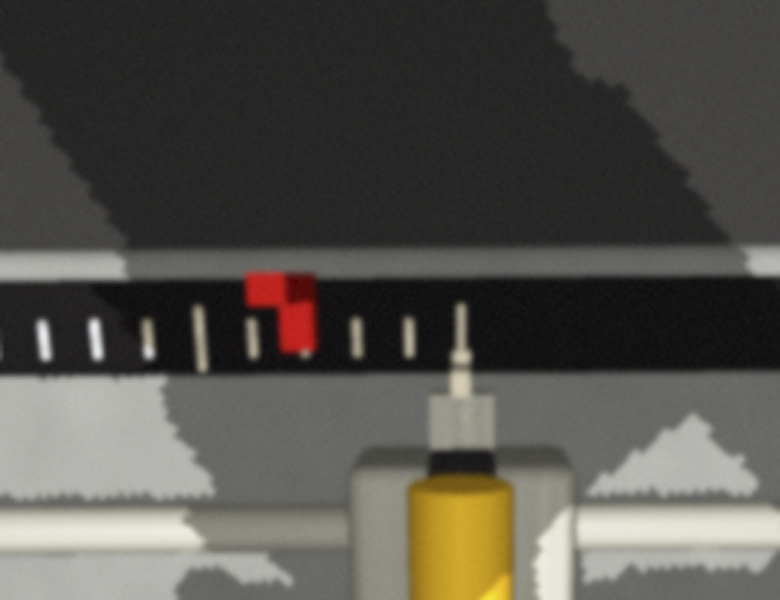

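The crop shows the clip base centred at column 298 and the pointer at 460 near the optical axis, with 52 px per 10 mm. That gives a pull of about 31 mm.

Call:
{"method": "carry_out", "body": {
  "plan": [0, 0, -0.2, 0, 0, 0, 0, -0.2, 0, 0, 0, 0, -0.2, 0, 0, 0, 0, -0.2, 0, 0, 0, 0, -0.2, 0, 0, 0, 0, -0.14, 0, 0, 0, 0, -0.1, 0, 0, 0, 0, 0, 0, 0, 0, 0, 0, 0, 0, 0, 0, 0, 0, 0]
}}

```text
time: 14.13
tool_pos: [488.1, -38.5, 65.8]
tcp_rot: [0.432, 0.902, 0.002, 0.001]
force: [6.6, 5.5, -5.8]
opening: 15.0
gripper_force: 30.0
```

```bash
python3 - <<'E'
from h import *
import pickle
s=robot.state();p,d=robot.read_camera('wrist');pickle.dump((s,p,d),open('w4.pkl','wb'))
print(s['time'],s['tool_pos'],s['force'],s['opening'],s['gripper_force'])
cv2.imwrite('pics/w4.png',cv2.resize(p[30:190,100:300],None,fx=3.6,fy=3.6,interpolation=2))
for b in blobs(mask(p,'red'),(0,0,512,384),10)[:3]:
    ys,xs=np.nonzero(b[2]);print(b[0],b[1],xs.min(),xs.max(),ys.min(),ys.max())
E
```

```text
14.1333 [488.07327864 -38.53343953  65.81128084] [ 6.60242033  5.51347945 -5.75414204] 15.01998118779229 30.00820755958557
321 [247.91588785 102.72274143] 241 254 91 116
```

View pics/w4.png

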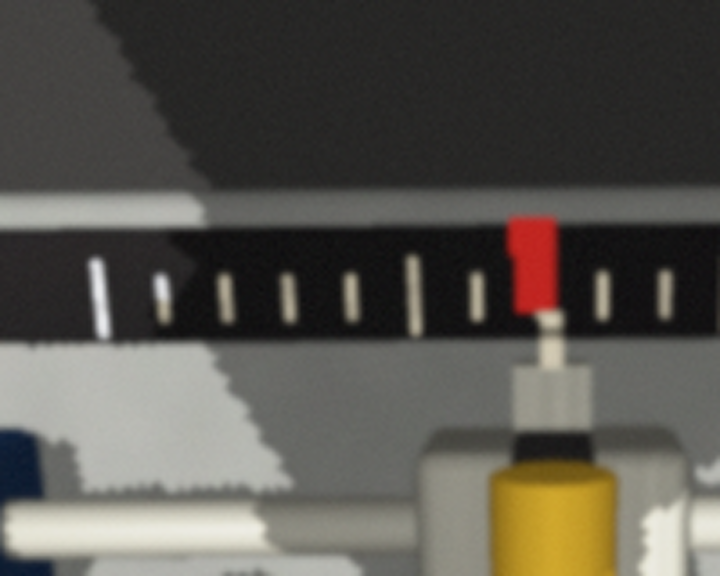

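Pointer at column 551, clip centre at about 536, 63 px per 10 mm: about 2.4 mm to go.

Call:
{"method": "carry_out", "body": {
  "plan": [0, 0, -0.05, 0, 0, 0, 0, -0.05, 0, 0, 0, 0, 0, 0, 0, 0, 0, 0, 0, 0, 0, 0, 0, 0, 0, 0, 0, 0, 0, 0]
}}

```text
time: 14.68
tool_pos: [486.2, -40.0, 65.8]
tcp_rot: [0.432, 0.902, 0.002, 0.002]
force: [7.2, 4.5, -6.2]
opening: 15.2
gripper_force: 30.0
```

```bash
python3 - <<'E'
from h import *
s=robot.state();p,d=robot.read_camera('wrist')
print(s['time'],s['tool_pos'],s['force'],s['opening'],s['gripper_force'])
cv2.imwrite('pics/w5.png',np.vstack([cv2.resize(p[80:150,180:330],None,fx=4.6,fy=4.6,interpolation=2),cv2.resize(robot.read_camera('side')[0][165:215,180:330],None,fx=4.6,fy=4.6,interpolation=2)]))
for b in blobs(mask(p,'red'),(0,0,512,384),10)[:3]:
    ys,xs=np.nonzero(b[2]);print(b[0],b[1],xs.min(),xs.max(),ys.min(),ys.max())
E
```

```text
14.6833 [486.24953915 -39.98591031  65.77645417] [ 7.2195052   4.45203594 -6.16421216] 15.17341683140244 30.00765770673752
321 [252.44859813 102.75700935] 246 259 91 116
```

View pics/w5.png

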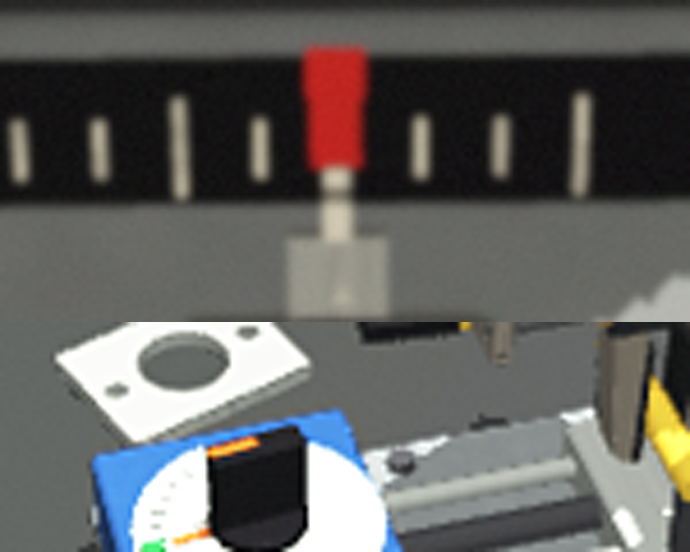

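The pointer (337) is centred under the red clip (336), and the needle still points at green. I'll hand it in now.

```bash
python3 -c "
from bench import robot
print(robot.job_done())"
```

```text
the job is handed in; nothing more can be done
None
```

The job is handed in: the needle is on the green mark, the pointer is level with the red mark to within measurement, the gripper still holds the handle at 30 N, and nothing else was touched (no verdict came back).

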